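# Lever the cocked nest plate level on its dowels

### The job

The heavy nest plate of the cap die has been pried up at one end only and is jammed at a slant on its dowel pins. Stand the fulcrum block on the bench just outside the pry slot at the low end, put the toe of the pry bar over it into the slot and lever that end up until the plate is level with the raised end, not past it. Then draw the bar out and lay it on the bench clear of the die and the block, leaving the plate standing level by itself; move the plate with the bar only and leave the other things on the bench where they are (the block may stay).

Things in the scene. Friction and masses are not known exactly. Their poses are not given: they have to be found in the camera images.
- die: The cap die, fixed: steel bottom shoe 150 mm along its x, 220 mm along its y, top face 70 mm above the bench, on parallels, held by four strap clamps on its x sides (to 123 mm from its centre, 88 mm high); its two ends (-y, +y) are free. Origin under its centre on the bench; -y points to the low end, +y to the raised end, z up. A silver nest plate sits on the shoe
- low_slot (a point): Middle of the mouth of the pry slot at the low end, on the shoe's top face, 70 mm above the bench; axes as the die's, so +y points into the slot, -y out over free bench. The slot is a notch in the underside of the plate's end: 44 mm wide, 30 mm deep, 14 mm high above the shoe when that end is seated. Shoe end and plate end are flush here. The raised end has a like slot, not needed
- plate_low_end (a point): Middle of the plate's top edge at its low end, above low_slot; 96 mm above the bench when seated. The metal plate, 110 x 220 x 26 mm, 4.2 kg, with eight round cap nests, slides stiffly on four dowel pins near its corners; each end stays where it is left. Lifting this end takes about 45 N at the slot; the plate turns about the dowels 30 mm in from the raised end, which keep their grip
- plate_high_end (a point): The same point at the raised end of the plate, 220 mm away; at the start 9 to 12 mm higher than the low end. Level means that both points have the same height, to within 3 mm
- plate_centre (a point): Centre of the plate's top face; its z axis is the plate's normal, its y axis points to the raised end
- block_centre (a point): Centre of the fulcrum block: bare aluminium, 50 mm along its x, 44 mm along its y, 78 mm tall, its top a half-round ridge (radius 12 mm) along x, about 420 g. Stands upright; this point is 39 mm above its foot. The bar crosses the ridge at a right angle
- bar_grip (a point): Balance point of the pry bar, inside its black handle (handle 130 mm long, 22 mm wide, 24 mm high; this point is half-way up, 35 mm from the end where the blade begins). The bar is 320 mm long and 500 g; its own x axis points to the toe, z up as it lies on the bench. The steel blade, 20 mm wide and 5 mm thick, slopes down from the handle to the toe by 0.044 rad
- bar_toe (a point): Toe of the bar: end of the blade, mid-thickness, 225 mm ahead of bar_grip along x and 9 mm below it
- water_bottle: Bystander: square clear water bottle with steel cap and upright drinking tube, 66 x 66 x 194 mm, origin under its centre
- cap_a: Bystander: steel drinking cap with a thin tube upright on it, 42 mm across, 60 mm tall, origin under its centre
- cap_b: Bystander: another such cap
- parallel: Bystander: plain flat steel bar 120 x 28 x 18 mm, lying on the bench, origin under its centre
- driver: Bystander: screwdriver lying on the bench
- spray_can: Bystander: can, 60 mm across, 160 mm tall, origin under its centre
There are look-alikes about, which are no part of the job. Leave any red look-alike of the part that bears block_centre alone.

How it is judged:
On the way, in this order (a step that is already met when the one before it is completed fails the run):
1. the fulcrum block stands upright on the bench, let go, within 100 mm outside the low end's slot (horizontal distance between block_centre and low_slot below 0.1 m and y of block_centre in the frame of low_slot below -0.01 m and angle between block_centre's own z axis and vertical below 0.1 rad and height (world z) of block_centre below 0.044 m and contact force between the fingers and block below 0.2 N), for 0.2 s.
2. the bar, bearing on the block, is lifting the low end of the plate (at least 3 mm above seated) (contact force between bar and block above 8 N and contact force between bar and plate above 6 N and height (world z) of plate_low_end above 0.099 m), for 0.1 s.
At the end, for the whole second after the job is handed in: the plate stands level by itself (its two ends within 3 mm of the same height, 0.0137 rad), both ends at least 5 mm above seated; the bar lies flat and still on the bench, touching neither plate, shoe nor block (angle between plate_centre's own z axis and vertical below 0.0137 rad and height (world z) of each of plate_low_end, plate_high_end above 0.101 m and height (world z) of bar_grip below 0.02 m and height (world z) of bar_toe below 0.015 m and linear speed of bar below 0.02 m/s and contact force between bar and plate below 0.1 N and contact force between bar and block below 0.1 N and contact force between bar and die below 0.1 N).
It fails at once if the low end is levered past level by more than 4 mm (angle between plate_centre's own y axis and vertical above 1.589 rad).
It fails at once if the arm or fingers push on the plate themselves (contact force between any of the fingers, the arm and plate above 2 N).
It fails at once if a bystander is moved more than 30 mm (distance of any of water_bottle, cap_a, cap_b, parallel, driver, spray_can from where it was at the start of the episode above 0.03 m).
It also fails if it takes over 62 s, if anything falls off the work surface, if the arm or the gripper's body presses on something with over 40 N, if the wrist force passes 120 N, or if a joint passes its speed limit or range.

### The arm

A 6-joint arm with a two-finger parallel gripper is mounted at the origin on the work surface. World frame = base frame: x ahead of the robot, y to its left, z up, the work surface at z = 0. Lengths are in m, angles in rad, forces in N, time in s.
With the tool pointing down it reaches from about 0.375 to 0.9 m from the base axis. Payload 3.1 kg.
Tool frame: the origin (TCP) lies at the centre of the arm's flange, where the gripper is bolted on; the fingertips stand 173 mm ahead of it and the grasp point (between the pads) lies 155 mm ahead of it; z points along the fingers, x is the direction in which the jaws open and shut, and the axes are right-handed (so a half turn about z gives the same grasp; the last joint's range is limited). The gripper opens to 85 mm and grips with 20 to 120 N. Pads are 22 mm wide; open, the fingers measure 114 mm over their backs; the gripper's body (76 mm by 85 mm) begins 54 mm behind the grasp point. The pads swing forward as they close: fully open they stand 13 mm farther back than shut.
Start: joints at [-1.355, 0.527, 1.433, -0, 1.181, -0.178], TCP at [0.24, -0.577, 0.405] pointing down, gripper open.
Joint ranges: [-3.08, 3.08], [-0.75, 2.2], [0.22, 2.44], [-1.43, 4.57], [0, 2.65], [-2.85, 2.85]. Speed limits (rad/s): [2.79, 2.79, 3.14, 3.14, 3.14, 3.14].

### API

Orientations are given as a unit quaternion [x, y, z, w].
In Python, from station import manip gives the robot as it stands.
- The arm moves only by the shell command python3 -m jog 'ROWS' [OPENING] [FORCE]. ROWS is JSON, a list that holds one entry, the list of rows, each a list of 4 numbers: the shift along the world's x, y, z in mm, then the turn about the world's z in degrees. A call has exactly 8 rows; each row shifts and turns the commanded pose from where the row before left it; what a row does not reach is not made up. A row lasts 1/8 s, in which the tool goes at most 62.5 mm and 10.7 degrees, less where a joint would pass 70% of its speed; a pose out of reach is approached as far as the arm can. A call is refused whole if a number of a shift passes 62.5 or a number of a turn 10.7, either way. A call with a gripper value outside its range is refused whole. OPENING is the opening in per cent of the stroke, from 0 (shut) to 100 (fully open), set as the call begins (- or left out, the last holds). The fingers move at their own pace and stop on an object; FORCE is the grip in N (left out, the last holds). Time passes only in rows, so rows that do not move let the fingers close, or fill a call up. It gives the time, the measured TCP pose, the force and the opening at its end, in the units of the state.
- manip.sense(): the state, without advancing time (a new reading comes with each control period).
- manip.snapshot(name): name is "scene" or "top" or "wrist"; returns the picture (420x560x3 uint8, red, green, blue); there is no depth.
- manip.camera_info(name): a dict with "fx", "fy", "cx", "cy" (pixels), "R" (3x3) and "t" (3): a world point X has camera coordinates R X + t. Camera axes: x right, y down, z forward; pixel columns grow to the right and rows downward; lengths in m; the calibration is good to about 2 mm. A picture is of the moment at which its call begins: read the wrist's pose just before it. camera_info takes no time and is no camera call; for the wrist camera it gives the pose at the moment of the call.
- manip.sign_off(): hands the job in, once; it reports no verdict.
The state is a dict: "t": time; "q": joint angles; "qd": joint speeds; "tau": joint torques, N m; "tcp_pos": TCP position; "tool_rot": TCP orientation; "force": force on the tool from outside, world axes, zero at the start; "ft_torque": the same for the moment, N m; "finger_gap": opening from 0.0 (shut) to 1.0 (fully open).
Only numpy, scipy, OpenCV 4.12 (cv2) and the standard library are available. Lean on these libraries where they do the work, as an engineer would, in place of code of your own. Each camera call takes 0.05 s, during which the arm holds its last target. There are 200 camera calls.

## Working session

There is one attempt and no reset: what is moved stays moved. The work goes in short steps, Python scripts to look and compute and a shell command to move; the robot and the scene stay as the last step left them, time stands still between calls to the robot, and variables do not carry over. Pictures are saved under pics/ and viewed, about 8 in all and at most 12, crops included, and the job is handed in when it is done.

```bash
mkdir -p pics; python3 - <<'E'
from station import manip
import cv2, numpy as np
for n in ("scene","top"):
    im=manip.snapshot(n); cv2.imwrite(f"pics/{n}0.png",im[:,:,::-1])
    c=manip.camera_info(n); print(n,{k:np.round(v,4).tolist() for k,v in c.items()})
print(manip.sense()['t'])
E
```

```text
scene {'fx': 390.809, 'fy': 390.809, 'cx': 272.5401, 'cy': 212.443, 'R': [[0.7541, 0.6564, 0.0203], [0.4747, -0.5235, -0.7076], [-0.4539, 0.5432, -0.7064]], 't': [-0.4464, -0.1678, 1.2876]}
top {'fx': 513.7109, 'fy': 513.7109, 'cx': 271.5624, 'cy': 200.1587, 'R': [[-0.0198, -0.9998, 0.0018], [-0.9972, 0.0196, -0.0716], [0.0716, -0.0032, -0.9974]], 't': [0.0111, 0.5677, 1.61]}
0.1
```

View pics/top0.png

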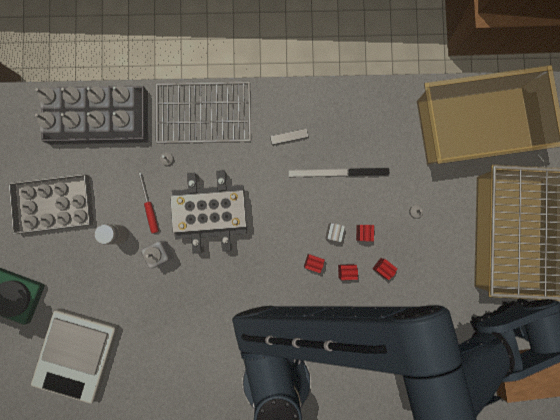

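View pics/scene0.png

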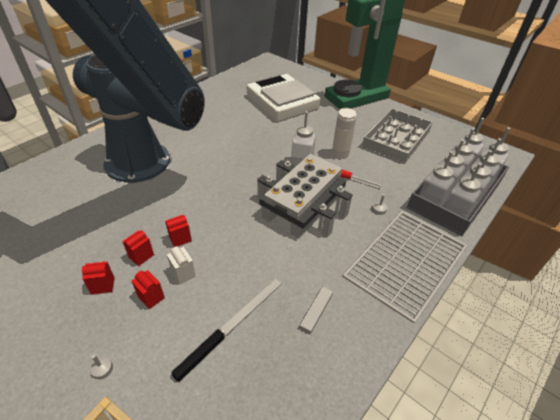

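The silver block is at about (336,232) in the top view, the bar runs from its toe at (289,174) to its handle end at (389,172), and the die is at (208,212). Next I'll zoom in for precise edges.

```bash
cat > h.py <<'E'
import numpy as np
from station import manip
def ray(n,u,v,z,c=None):
    c=c or manip.camera_info(n); R=np.array(c['R']);t=np.array(c['t'])
    d=R.T@np.array([(u-c['cx'])/c['fx'],(v-c['cy'])/c['fy'],1]); o=-R.T@t
    return o+d*(z-o[2])/d[2]
def proj(n,X,c=None):
    c=c or manip.camera_info(n); p=np.array(c['R'])@np.array(X)+np.array(c['t'])
    return c['fx']*p[0]/p[2]+c['cx'],c['fy']*p[1]/p[2]+c['cy']
E
python3 - <<'E'
import cv2,numpy as np
a=cv2.imread('pics/top0.png'); b=cv2.imread('pics/scene0.png')
A=cv2.resize(a[155:265,160:400],None,fx=3.3,fy=3.3,interpolation=cv2.INTER_CUBIC)[:,:800]
B=cv2.resize(b[145:245,240:365],None,fx=2.3,fy=2.3,interpolation=cv2.INTER_CUBIC)
C=cv2.resize(b[235:295,140:220],None,fx=3,fy=3,interpolation=cv2.INTER_CUBIC)
o=np.zeros((600,800,3),np.uint8); o[:A.shape[0],:A.shape[1]]=A; o[365:365+B.shape[0],:B.shape[1]]=B; o[365:365+C.shape[0],400:400+C.shape[1]]=C
cv2.imwrite('pics/crop1.png',o)
E
```

```text
(no output)
```

View pics/crop1.png

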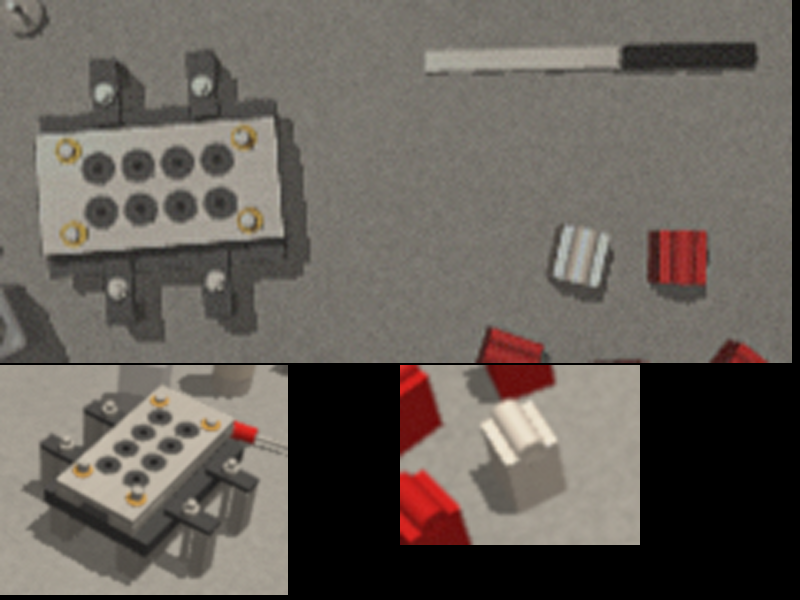

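```bash
python3 - <<'E'
from h import *
from scipy.spatial.transform import Rotation as Ro
f=lambda x,y,z: ray('top',160+x/3.3-.35,155+y/3.3-.35,z)
P=lambda n,v: print(n,np.round(np.array(v)*1000,1))
lo=[f(273,117,.096),f(284,238,.096)]; hi=[f(38,135,.107),f(44,255,.107)]
L=sum(lo)/2;H=sum(hi)/2
P('low',L);P('high',H);P('len',np.linalg.norm((H-L)[:2]));print('yaw of die y',np.degrees(np.arctan2(*(H-L)[1::-1])), 'width dir',np.degrees(np.arctan2(*(lo[0]-lo[1])[1::-1])))
t=f(425,62,.005);e=f(757,55,.020);P('toe',t);P('end',e);print(np.degrees(np.arctan2(*(t-e)[1::-1])),np.linalg.norm((t-e)[:2]))
c=[f(*p,.07) for p in((560,224),(611,233),(603,287),(550,280))];P('block c',sum(c)/4)
s=manip.sense();print(s['t'],s['tcp_pos'],Ro.from_quat(s['tool_rot']).as_matrix().round(3).tolist(),s['finger_gap'])
c=manip.camera_info('wrist');print({k:np.round(v,3).tolist() for k,v in c.items()})
E
```

```text
low [539.1  83.8  96. ]
high [526.8 299.1 107. ]
len 215.7
yaw of die y 93.26909363041753 width dir 4.272074617804793
toe [654.  -56.1   5. ]
end [ 652.7 -376.5   20. ]
89.76417684793357 0.3203271206115089
block c [ 462.  -194.5   70. ]
0.1 [ 0.24034904 -0.57659924  0.40384411] [[0.385, -0.923, -0.0], [-0.923, -0.385, 0.002], [-0.002, -0.0, -1.0]] 0.9962056647562438
{'fx': 357.16, 'fy': 357.16, 'cx': 275.362, 'cy': 210.655, 'R': [[0.384, -0.923, -0.001], [-0.885, -0.369, 0.285], [-0.264, -0.109, -0.958]], 't': [-0.626, -0.038, 0.379]}
```

```bash
python3 - <<'E'
from h import *
import cv2
Pm=[]
for n in('top','scene'):
    c=manip.camera_info(n);K=np.array([[c['fx'],0,c['cx']],[0,c['fy'],c['cy']],[0,0,1]]);Pm.append(K@np.c_[c['R'],c['t']])
f=lambda x,y:(160+x/3.3-.35,155+y/3.3-.35); g=lambda x,y:(240+x/2.3-.3,145+(y-365)/2.3-.3)
a=np.array([f(38,135),f(273,117),f(284,238),f(44,255)]).T
b=np.array([g(240,420),g(135,523),g(57,478),g(163,387)]).T
X=cv2.triangulatePoints(*Pm,a,b);print(np.round((X[:3]/X[3]).T*1000,1))
k=cv2.triangulatePoints(*Pm,np.array([f(*p) for p in((560,224),(611,233))]).T.copy(),np.array([(140+144/3-.3,235+68/3),(140+106/3,235+98/3)]).T.copy())
print(np.round((k[:3]/k[3]).T*1000,1))
E
python3 -m jog '[[[30,55,0,8],[30,55,0,8],[30,55,0,8],[30,55,0,8],[30,55,0,8],[30,55,0,8],[22,52,0,5],[0,0,0,4]]]' 78
```

```text
[[584.9 304.1 106.2]
 [596.1  89.1  93.2]
 [485.1  81.1  98.1]
 [474.  298.7 103.9]]
[[ 489.7 -178.3   74.3]
 [ 483.6 -221.5   71.7]]
t: 1.1
tcp_pos: [0.4426, -0.1916, 0.4044]
tool_rot: [0.996, -0.086, -0.001, -0.001]
force: [-0.6, -1.0, -0.4]
finger_gap: 0.779
```

The triangulated corners put the low end at -y (about 96 mm) and the raised end at +y (about 105 mm). Next I'll look at the block from above.

```bash
python3 - <<'E'
from h import *
import cv2,json
c=manip.camera_info('wrist');im=manip.snapshot('wrist')
json.dump({k:np.array(v).tolist() for k,v in c.items()},open('w1.json','w'))
cv2.imwrite('pics/w1.png',im[:,:,::-1])
E
```

```text
(no output)
```

View pics/w1.png

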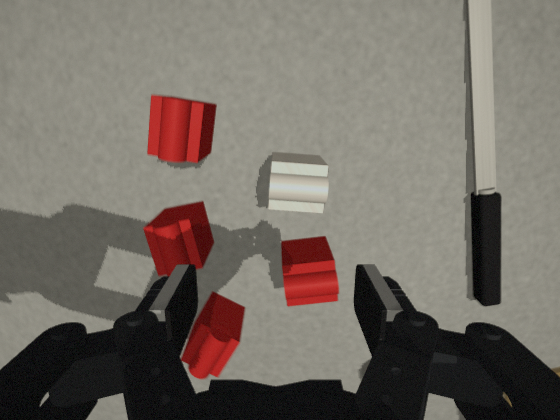

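The silver block's top spans about (268–328, 162–213) with the ridge horizontal at row ~189. Red neighbours are at (308,270) and (180,235).

```bash
python3 - <<'E'
from h import *
import json
c=json.load(open('w1.json'))
for p,z in[((270,162),.066),((328,165),.066),((325,213),.066),((268,209),.066),((268.5,189),.078),((328,190),.078),((480,0),.01),((484.5,190),.02),((474,192),.024),((500,194),.024),((474,305),.024),((499,303),.024)]:
    print(p,np.round(ray('',*p,z,c)*1000,1))
print(manip.sense()['tcp_pos'])
E
```

```text
(270, 162) [ 441.4 -167.6   66. ]
(328, 165) [ 490.4 -178.8   66. ]
(325, 213) [ 482.1 -221.4   66. ]
(268, 209) [ 432.2 -208.9   66. ]
(268.5, 189) [ 436.6 -188.2   78. ]
(328, 190) [ 486.2 -197.7   78. ]
(480, 0) [651.8 -64.1  10. ]
(484.5, 190) [ 648.9 -239.9   20. ]
(474, 192) [ 636.3 -238.9   24. ]
(500, 194) [ 662.  -245.4   24. ]
(474, 305) [ 634.3 -369.    24. ]
(499, 303) [ 661.5 -371.2   24. ]
[ 0.44241307 -0.19323016  0.40447225]
```

```bash
python3 -m jog '[[[10,0,0,-2],[9,0,0,0],[0,0,-45,0],[0,0,-45,0],[0,0,-45,0],[0,0,-40,0],[0,0,-29,0],[0,0,0,0]]]' 78 && python3 -m jog '[[[0,0,0,0],[0,0,0,0],[0,0,0,0],[0,0,0,0],[0,0,0,0],[0,0,0,0],[0,0,0,0],[0,0,0,0]]]' 0 50
```

```text
t: 2.15
tcp_pos: [0.4604, -0.1959, 0.1987]
tool_rot: [0.994, -0.108, -0.002, -0.001]
force: [0.2, 0.2, 0.3]
finger_gap: 0.78
t: 3.15
tcp_pos: [0.4612, -0.1958, 0.2014]
tool_rot: [0.994, -0.108, 0.001, 0.0]
force: [0.2, -0.5, 6.3]
finger_gap: 0.581
```

```bash
python3 -m jog '[[[0,0,15,0],[0,0,25,0],[10,35,0,4],[16,45,0,4],[16,45,0,4],[16,45,0,3.5],[16,45,0,0],[7,22,0,0]]]' && python3 -m jog '[[[0,4,0,0],[0,0,0,0],[0,0,-10,0],[0,0,-10,0],[0,0,-10,0],[0,0,-5,0],[0,0,-3,0],[0,0,0,0]]]'; python3 - <<'E'
from h import *
import cv2,json
c=manip.camera_info('wrist');im=manip.snapshot('wrist')
json.dump({k:np.array(v).tolist() for k,v in c.items()},open('w2.json','w'))
cv2.imwrite('pics/w2.png',im[:,:,::-1])
cv2.imwrite('pics/s2.png',manip.snapshot('scene')[:,:,::-1])
E
```

```text
t: 4.15
tcp_pos: [0.5421, 0.0439, 0.2409]
tool_rot: [1.0, 0.029, -0.0, -0.0]
force: [0.0, -0.7, -4.5]
finger_gap: 0.581
t: 5.15
tcp_pos: [0.542, 0.0453, 0.2025]
tool_rot: [1.0, 0.027, -0.0, -0.0]
force: [-0.8, 0.1, -4.5]
finger_gap: 0.583
```

View pics/w2.png

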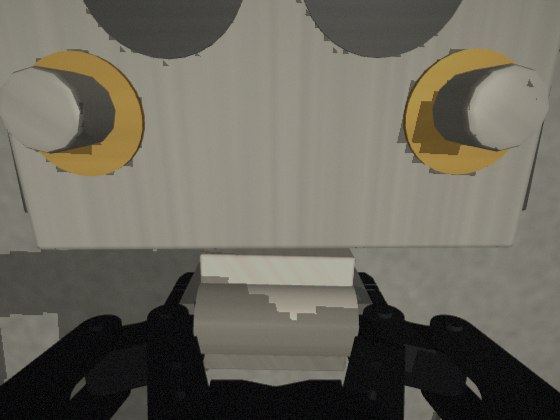

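The plate's low edge is at row ~246, from (38,247) to (512,245), and the block is parallel to it with its shoulder at rows 255–285.

```bash
python3 - <<'E'
from h import *
import json
c=json.load(open('w2.json'))
for p,z in[((38,247),.096),((512,245),.096),((202,253),.066),((355,255),.066),((195,320),.078),((358,322),.078)]:
    print(p,np.round(ray('',*p,z,c)*1000,1))
E
python3 -m jog '[[[0,0,-1,0],[0,0,-1,0],[0,0,-1,0],[0,0,0,0],[0,0,0,0],[0,0,0,0],[0,0,0,0],[0,0,0,0]]]'
```

```text
(38, 247) [485.1  82.1  96. ]
(512, 245) [593.   88.4  96. ]
(202, 253) [516.6  69.3  66. ]
(355, 255) [565.6  71.3  66. ]
(195, 320) [516.7  52.6  78. ]
(358, 322) [565.9  54.6  78. ]
t: 6.25
tcp_pos: [0.5421, 0.0453, 0.2015]
tool_rot: [1.0, 0.027, 0.001, 0.0]
force: [-1.8, -0.7, 8.8]
finger_gap: 0.585
```

```bash
python3 -m jog '[[[0,0,0,0],[0,0,0,0],[0,0,0,0],[0,0,5,0],[0,0,25,0],[0,0,40,0],[0,0,30,0],[0,0,0,0]]]' 80 && python3 -m jog '[[[15,-40,0,-3],[18,-50,0,0],[18,-50,0,0],[18,-50,0,0],[18,-50,0,0],[18,-50,0,0],[4,-34,0,0],[0,0,0,0]]]' 60; python3 - <<'E'
from h import *
import cv2,json
c=manip.camera_info('wrist');im=manip.snapshot('wrist')
json.dump({k:np.array(v).tolist() for k,v in c.items()},open('w3.json','w'))
cv2.imwrite('pics/w3.png',im[:,:,::-1])
E
```

```text
t: 7.25
tcp_pos: [0.5428, 0.0453, 0.3022]
tool_rot: [1.0, 0.027, 0.003, 0.0]
force: [-0.1, -0.0, -0.2]
finger_gap: 0.798
t: 8.25
tcp_pos: [0.6506, -0.2817, 0.2978]
tool_rot: [1.0, -0.001, -0.001, -0.0]
force: [-0.2, -0.4, -0.6]
finger_gap: 0.602
```

View pics/w3.png

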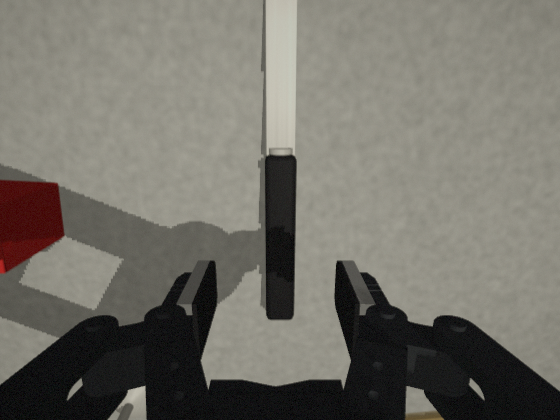

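```bash
python3 - <<'E'
from h import *
import json
c=json.load(open('w3.json'))
for p,z in[((281,1),.01),((281,156),.024),((280,319),.022)]:
    print(p,np.round(ray('',*p,z,c)*1000,1))
print(manip.sense()['tcp_pos'])
E
```

```text
(281, 1) [ 653.6 -147.6   10. ]
(281, 156) [ 653.7 -244.5   24. ]
(280, 319) [ 653.3 -372.8   22. ]
[ 0.65031357 -0.27971238  0.29773273]
```

The handle runs from (281,156) to (280,319) in the wrist view, so the grip point is (653.5, -279) with the bar along +y.

```bash
python3 -m jog '[[[3,0,-30,0],[0,0,-30,0],[0,0,-30,0],[0,0,-20,0],[0,0,-10,0],[0,0,0,0],[0,0,0,0],[0,0,0,0]]]' 60 && python3 -m jog '[[[0,0,0,0],[0,0,0,0],[0,0,0,0],[0,0,0,0],[0,0,0,0],[0,0,0,0],[0,0,0,0],[0,0,0,0]]]' 0 60
```

```text
t: 9.3
tcp_pos: [0.6544, -0.279, 0.181]
tool_rot: [1.0, 0.001, 0.001, 0.001]
force: [-0.3, 0.5, -0.1]
finger_gap: 0.598
t: 10.3
tcp_pos: [0.6541, -0.2789, 0.1805]
tool_rot: [1.0, 0.001, 0.0, 0.0]
force: [-1.4, 0.5, 5.6]
finger_gap: 0.242
```

```bash
python3 -m jog '[[[0,0,20,0],[0,0,40,0],[0,0,40,0],[-25,20,0,1.2],[-30,25,0,1],[-30,25,0,1],[-16,30,0,0],[0,10,0,0]]]' && python3 -m jog '[[[0,10,0,0],[0,0,0,0],[0,0,-5,0],[0,0,0,0],[0,0,0,0],[0,0,0,0],[0,0,0,0],[0,0,0,0]]]'; python3 - <<'E'
from h import *
import cv2,json
c=manip.camera_info('wrist');im=manip.snapshot('wrist')
json.dump({k:np.array(v).tolist() for k,v in c.items()},open('w4.json','w'))
s=cv2.resize(manip.snapshot('scene')[150:270,200:360],None,fx=3,fy=3,interpolation=cv2.INTER_CUBIC)
o=np.zeros((420,800,3),np.uint8);o[:,:320]=im[:,140:460];o[:360,320:800]=s
cv2.imwrite('pics/w4.png',o[:,:,::-1])
print(manip.sense()['tcp_pos'],manip.sense()['ft_torque'])
E
```

```text
t: 11.3
tcp_pos: [0.551, -0.1665, 0.2794]
tool_rot: [1.0, 0.029, -0.002, -0.001]
force: [0.1, -0.1, -5.4]
finger_gap: 0.243
t: 12.3
tcp_pos: [0.553, -0.1587, 0.2748]
tool_rot: [1.0, 0.029, 0.0, 0.0]
force: [-0.4, -0.0, -3.5]
finger_gap: 0.24
[ 0.55298998 -0.15866706  0.27478362] [-0.05191156 -0.01585707  0.03209333]
```

View pics/w4.png

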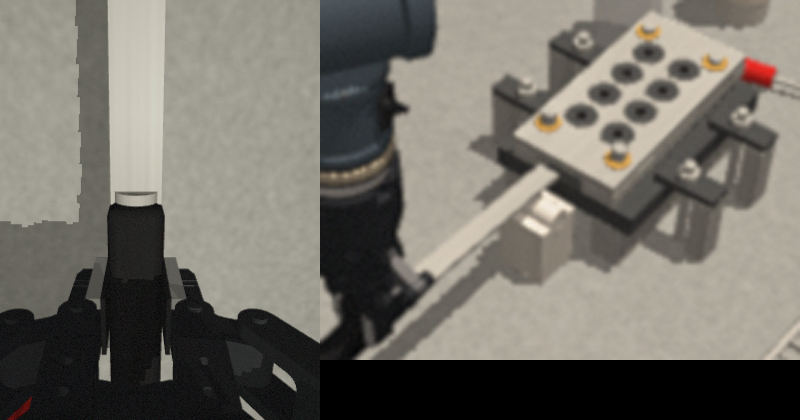

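The bar lies along the die axis with its toe above the block ridge, about 20 mm short of the slot mouth. Next I'll lower it gently onto the ridge.

```bash
python3 - <<'E'
from h import *
u=np.array([-.056,.9984]);l=np.array([.539,.0853])
print(proj('scene',[*(l-.02*u),.097]),'obs corners ~ (273,207),(278,210)')
E
python3 -m jog '[[[0,0,-6,0],[0,0,-5,0],[0,0,-2,0],[0,0,-1,0],[0,0,0,0],[0,0,0,0],[0,0,0,0],[0,0,0,0]]]'; python3 -m jog '[[[0,0,-1,0],[0,0,0,0],[0,0,-1,0],[0,0,0,0],[0,0,-1,0],[0,0,0,0],[0,0,0,0],[0,0,0,0]]]'
```

```text
(np.float64(274.7835429401339), np.float64(206.92580265445724)) obs corners ~ (273,207),(278,210)
t: 13.4
tcp_pos: [0.553, -0.1587, 0.2608]
tool_rot: [1.0, 0.029, 0.0, 0.0]
force: [-0.0, 0.2, -6.1]
finger_gap: 0.244
t: 14.4
tcp_pos: [0.553, -0.1587, 0.2577]
tool_rot: [1.0, 0.029, 0.0, 0.0]
force: [-0.3, 0.7, -5.3]
finger_gap: 0.243
```

```bash
cat > r.py <<'E'
from h import *
s=manip.sense();print(np.round(s['tcp_pos'],4),np.round(s['force'],1),np.round(s['ft_torque'],2))
E
python3 r.py; python3 -m jog '[[[0,0,-1,0],[0,0,0,0],[0,0,0,0],[0,0,0,0],[0,0,0,0],[0,0,0,0],[0,0,0,0],[0,0,0,0]]]'>/dev/null;python3 r.py; python3 -m jog '[[[0,0,-1,0],[0,0,0,0],[0,0,0,0],[0,0,0,0],[0,0,0,0],[0,0,0,0],[0,0,0,0],[0,0,0,0]]]'>/dev/null;python3 r.py
```

```text
[ 0.553  -0.1587  0.2577] [-0.3  0.7 -5.3] [-0.06 -0.03  0.01]
[ 0.553  -0.1587  0.2567] [ 0.6  0.2 -4.7] [-0.03  0.02 -0.05]
[ 0.553  -0.1587  0.2557] [-1.  -1.5 -3.7] [0.09 0.01 0.03]
```

```bash
python3 -m jog '[[[-0.3,5,-0.2,0],[-0.3,5,-0.2,0],[-0.3,5,-0.2,0],[-0.3,5,-0.2,0],[0,0,0,0],[0,0,0,0],[0,0,0,0],[0,0,0,0]]]';python3 r.py; python3 -m jog '[[[-0.3,5,-0.2,0],[-0.3,5,-0.2,0],[-0.3,5,-0.2,0],[-0.3,5,-0.2,0],[-0.2,4,-0.1,0],[0,0,0,0],[0,0,0,0],[0,0,0,0]]]';python3 r.py
```

```text
t: 17.4
tcp_pos: [0.5517, -0.1387, 0.2548]
tool_rot: [1.0, 0.029, -0.0, -0.0]
force: [0.7, 0.9, -2.6]
finger_gap: 0.234
[ 0.5517 -0.1387  0.2548] [ 0.7  0.9 -2.6] [0.49 0.1  0.03]
t: 18.4
tcp_pos: [0.5502, -0.1145, 0.2539]
tool_rot: [1.0, 0.029, -0.0, -0.0]
force: [-0.8, 1.1, -3.0]
finger_gap: 0.24
[ 0.5502 -0.1145  0.2539] [-0.8  1.1 -3. ] [ 0.55 -0.01  0.03]
```

The toe is about 24 mm into the slot with the bar resting on the ridge. I'll press down in steps and watch for the contact onset.

```bash
for i in 1 2 3; do case $i in 1) python3 -m jog '[[[0,0.2,-1,0],[0,0.2,-1,0],[0,0.2,-1,0],[0,0.2,-1,0],[0,0,-1,0],[0,0,-1,0],[0,0,0,0],[0,0,0,0]]]'>/dev/null;; 2) python3 -m jog '[[[0,0.2,-1,0],[0,0.2,-1,0],[0,0.2,-1,0],[0,0.2,-1,0],[0,0,0,0],[0,0,0,0],[0,0,0,0],[0,0,0,0]]]' >/dev/null;; 3) python3 -m jog '[[[0,0.2,-1,0],[0,0.2,-1,0],[0,0.2,-1,0],[0,0.2,-1,0],[0,0,0,0],[0,0,0,0],[0,0,0,0],[0,0,0,0]]]' >/dev/null;; esac; python3 r.py; done
```

```text
[ 0.5505 -0.114   0.248 ] [ 0.5 -2.  -1.4] [ 0.24  0.06 -0.01]
[ 0.5505 -0.1133  0.2442] [ 0.8 -3.6  1.4] [ 0.13 -0.06 -0.07]
[ 0.5508 -0.113   0.2413] [-1.1 -6.1  7.8] [-0.32  0.19  0.04]
```

```bash
python3 -m jog '[[[0,0.2,-1,0],[0,0.2,-1,0],[0,0.2,-1,0],[0,0.2,-1,0],[0,0,0,0],[0,0,0,0],[0,0,0,0],[0,0,0,0]]]'>/dev/null; python3 r.py;  python3 -m jog '[[[0,0.2,-1,0],[0,0.2,-1,0],[0,0.2,-1,0],[0,0.2,-1,0],[0,0,0,0],[0,0,0,0],[0,0,0,0],[0,0,0,0]]]' >/dev/null; python3 r.py
python3 - <<'E'
from h import *
import cv2
cv2.imwrite('pics/s5.png',manip.snapshot('scene')[:,:,::-1]);a=cv2.imread('pics/s2.png');b=cv2.imread('pics/s5.png')
o=np.hstack([cv2.resize(x[150:230,245:365],None,fx=3.3,fy=3.3,interpolation=cv2.INTER_CUBIC) for x in(a,b)]);cv2.imwrite('pics/c5.png',o)
E
```

```text
[ 0.5512 -0.1127  0.2386] [-3.  -7.1 15.8] [-0.53  0.48  0.22]
[ 0.5515 -0.1123  0.2351] [-2.8 -7.5 18.9] [-0.69  0.52  0.32]
```

View pics/c5.png

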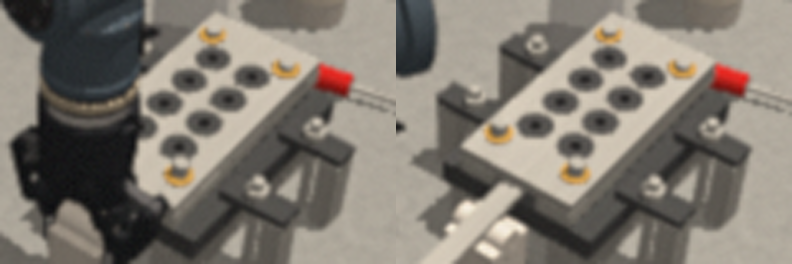

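The bar is over the block and in the slot, with the plate's near corner at about (573,208). Next I'll measure the lift at sub-pixel level against the starting picture, tracking the nest holes.

```bash
cat > lift.py <<'E'
from h import *
import cv2,sys
G=lambda f:cv2.GaussianBlur(cv2.imread(f,0),(0,0),.7).astype(np.float32)
a,b=G('pics/scene0.png'),G(sys.argv[1])
low=np.array([.539,.0853]);u=np.array([-.056,.9984]);w=np.array([.9984,.056])
for d,piv in((.058,None),(.095,None),(.125,None),(.162,None)):
  for sx in(-.02,.02):
    X=np.r_[low+u*d+w*sx,.097+.05*d]; p=np.array(proj('scene',X)); g=np.array(proj('scene',X+[0,0,.001]))-p
    c=np.round(p).astype(int); r=7
    T=a[c[1]-r:c[1]+r+1,c[0]-r:c[0]+r+1]
    M=np.eye(2,3,dtype=np.float32); M[:,2]=c-r
    cc,M=cv2.findTransformECC(T,b,M,cv2.MOTION_TRANSLATION,(3,200,1e-6),None,1)
    s=M[:,2]-(c-r); dz=s@g/(g@g)
    print(d,sx,c,'shift',np.round(s,2),'dz',round(dz,2),'low-end lift',round(dz*.19/(.19-d),2),'cc',round(cc,3))
E
python3 lift.py pics/s5.png
```

```text
0.058 -0.02 [287 187] shift [ 0.05 -0.47] dz 1.69 low-end lift 2.44 cc 0.998
0.058 0.02 [299 194] shift [ 0.16 -0.33] dz 1.23 low-end lift 1.76 cc 0.992
0.095 -0.02 [294 180] shift [ 0.13 -0.38] dz 1.38 low-end lift 2.76 cc 0.998
0.095 0.02 [306 186] shift [ 0.16 -0.32] dz 1.2 low-end lift 2.39 cc 0.995
0.125 -0.02 [301 174] shift [ 0.16 -0.26] dz 0.97 low-end lift 2.84 cc 0.997
0.125 0.02 [313 180] shift [ 0.17 -0.24] dz 0.92 low-end lift 2.68 cc 0.995
0.162 -0.02 [308 167] shift [ 0.08 -0.13] dz 0.5 low-end lift 3.42 cc 0.996
0.162 0.02 [320 173] shift [ 0.09 -0.11] dz 0.44 low-end lift 2.96 cc 0.997
```

```bash
python3 -m jog '[[[-0.1,0.2,-1.2,0],[-0.1,0.2,-1.2,0],[-0.1,0.2,-1.2,0],[-0.1,0.2,-1.2,0],[-0.1,0.2,-1.2,0],[-0.1,0.2,-1,0],[-0.1,0.2,-1,0],[0,0,0,0]]]'>/dev/null; python3 r.py
python3 -m jog '[[[0,0.2,-1,0],[0,0.2,-1,0],[0,0,0,0],[0,0,0,0],[0,0,0,0],[0,0,0,0],[0,0,0,0],[0,0,0,0]]]'>/dev/null; python3 r.py
python3 - <<'E'
from h import *
import cv2
cv2.imwrite('pics/s6.png',manip.snapshot('scene')[:,:,::-1])
E
python3 lift.py pics/s6.png
```

```text
[ 0.5513 -0.1112  0.2273] [-1.9 -9.8 18.1] [-0.86  0.35  0.19]
[ 0.5513 -0.1108  0.2254] [-2.  -9.6 18.3] [-0.83  0.35  0.21]
0.058 -0.02 [287 187] shift [ 0.25 -1.46] dz 5.3 low-end lift 7.63 cc 0.996
0.058 0.02 [299 194] shift [ 0.36 -1.07] dz 3.92 low-end lift 5.64 cc 0.971
0.095 -0.02 [294 180] shift [ 0.33 -1.06] dz 3.9 low-end lift 7.79 cc 0.995
0.095 0.02 [306 186] shift [ 0.39 -1.08] dz 4.0 low-end lift 7.99 cc 0.993
0.125 -0.02 [301 174] shift [ 0.3  -0.75] dz 2.79 low-end lift 8.15 cc 0.996
0.125 0.02 [313 180] shift [ 0.3  -0.78] dz 2.9 low-end lift 8.47 cc 0.993
0.162 -0.02 [308 167] shift [ 0.21 -0.49] dz 1.84 low-end lift 12.52 cc 0.993
0.162 0.02 [320 173] shift [ 0.23 -0.48] dz 1.81 low-end lift 12.27 cc 0.997
```

Correcting for the small horizontal shift of the plate top, image and kinematics agree on about 7.2 mm of lift. The plate turns about dowels 30 mm in from the raised end. Level therefore needs 0.864·h, or about 8.8–9 mm, so I need about 3.5–4 mm more handle travel.

```bash
python3 -m jog '[[[0,0.2,-1,0],[0,0.2,-1,0],[0,0.2,-1,0],[0,0,-0.8,0],[0,0,0,0],[0,0,0,0],[0,0,0,0],[0,0,0,0]]]'>/dev/null; python3 r.py
python3 - <<'E'
from h import *
import cv2
cv2.imwrite('pics/s7.png',manip.snapshot('scene')[:,:,::-1])
E
python3 lift.py pics/s7.png
```

```text
[ 0.5513 -0.1101  0.2216] [-2.6 -7.9 19.1] [-0.7   0.35  0.24]
0.058 -0.02 [287 187] shift [ 0.37 -1.77] dz 6.42 low-end lift 9.23 cc 0.993
0.058 0.02 [299 194] shift [ 0.46 -1.53] dz 5.6 low-end lift 8.06 cc 0.962
0.095 -0.02 [294 180] shift [ 0.44 -1.39] dz 5.11 low-end lift 10.23 cc 0.994
0.095 0.02 [306 186] shift [ 0.49 -1.39] dz 5.13 low-end lift 10.27 cc 0.991
0.125 -0.02 [301 174] shift [ 0.38 -1.  ] dz 3.7 low-end lift 10.8 cc 0.993
0.125 0.02 [313 180] shift [ 0.46 -1.  ] dz 3.76 low-end lift 11.0 cc 0.993
0.162 -0.02 [308 167] shift [ 0.31 -0.57] dz 2.14 low-end lift 14.53 cc 0.993
0.162 0.02 [320 173] shift [ 0.32 -0.69] dz 2.59 low-end lift 17.57 cc 0.996
```

```bash
cat > fit.py <<'E'
from h import *
import cv2
from scipy.optimize import least_squares
from scipy.ndimage import map_coordinates
C={n:manip.camera_info(n) for n in('top','scene')}
def corners(p):
    x,y,z,yaw,pit=p; u=np.array([np.cos(yaw)*np.cos(pit),np.sin(yaw)*np.cos(pit),np.sin(pit)]); w=np.array([np.sin(yaw),-np.cos(yaw),0]); c=np.array([x,y,z])
    return lambda a,b:c+a*u+b*w
E_=[((-.11,.055),(.11,.055)),((-.11,-.055),(.11,-.055)),((-.11,-.055),(-.11,.055)),((.11,-.055),(.11,.055))]
ts=np.r_[np.linspace(.06,.34,12),np.linspace(.66,.94,12)]
def run(imgs,p,fixz=False):
    I={n:cv2.GaussianBlur(cv2.imread(f,0),(0,0),.8).astype(float) for n,f in imgs.items()}
    for it in range(12):
        R=4 if it<3 else 2
        obs=[]; f=corners(p)
        for n in imgs:
            ctr=np.array(proj(n,f(0,0),C[n]))
            for k,(s,e) in enumerate(E_):
                A=np.array(proj(n,f(*s),C[n]));B=np.array(proj(n,f(*e),C[n])); d=(B-A)/np.linalg.norm(B-A); nn=np.array([-d[1],d[0]])
                if nn@(A-ctr)<0: nn=-nn
                o=np.arange(-R,R+.01,.1)
                for t in ts:
                    q=A+t*(B-A); pr=map_coordinates(I[n],[q[1]+o*nn[1],q[0]+o*nn[0]],order=1); g=-np.gradient(pr)
                    i=g.argmax()
                    if g[i]>.8 and 0<i<len(o)-1: obs.append((n,s,e,t,nn,q+o[i]*nn,k))
        def res(p):
            f=corners(p);r=[]
            for n,s,e,t,nn,m,k in obs: 
                a=np.array(s)+t*(np.array(e)-np.array(s)); r.append(nn@(np.array(proj(n,f(*a),C[n]))-m))
            return np.array(r)
        sol=least_squares(res,p,loss='soft_l1',f_scale=.3,x_scale=[.01,.01,.01,.02,.02]); p=sol.x
    r=res(p); J=sol.jac; sd=np.sqrt(np.diag(np.linalg.inv(J.T@J)))*np.median(abs(r))*1.5
    print(imgs,'xyz mm',np.round(p[:3]*1e3,1),'yaw deg',round(np.degrees(p[3]),2),'tilt mrad',round(p[4]*1e3,1),'+-',round(sd[4]*1e3,1),'h mm',round(220*np.sin(p[4]),1))
    for n in imgs: print('  ',n,[(k,len(q),round(float(np.median(q)),2)) for k in range(4) for q in [[r[i] for i in range(len(r)) if obs[i][0]==n and obs[i][6]==k]] if q])
if __name__=='__main__':
    cv2.imwrite('pics/t7.png',manip.snapshot('top')[:,:,::-1])
    p0=[.533,.193,.102,np.radians(93.2),.045]
    run({'top':'pics/top0.png','scene':'pics/scene0.png'},p0)
    run({'scene':'pics/scene0.png','top':'pics/top0.png'},p0[:4]+[.03])
    run({'top':'pics/t7.png','scene':'pics/s7.png'},p0[:4]+[0.0])
E
python3 fit.py
```

```text
{'top': 'pics/top0.png', 'scene': 'pics/scene0.png'} xyz mm [534.2 193.4 102.4] yaw deg 93.59 tilt mrad 39.3 +- 3.4 h mm 8.6
   top [(0, 24, 0.37), (1, 24, -0.28), (2, 24, -0.01), (3, 24, 0.52)]
   scene [(0, 24, -0.31), (1, 24, 0.3), (2, 24, 0.22), (3, 24, -0.31)]
{'scene': 'pics/scene0.png', 'top': 'pics/top0.png'} xyz mm [534.2 193.4 102.4] yaw deg 93.56 tilt mrad 39.4 +- 3.3 h mm 8.7
   scene [(0, 24, -0.31), (1, 24, 0.25), (2, 24, 0.21), (3, 24, -0.29)]
   top [(0, 24, 0.34), (1, 24, -0.31), (2, 24, 0.04), (3, 24, 0.51)]
{'top': 'pics/t7.png', 'scene': 'pics/s7.png'} xyz mm [534.7 194.5 105.9] yaw deg 93.75 tilt mrad -3.2 +- 3.5 h mm -0.7
   top [(0, 24, 0.44), (1, 13, -0.4), (2, 13, 0.06), (3, 24, 0.44)]
   scene [(0, 24, -0.29), (1, 24, 0.24), (2, 24, 0.12), (3, 24, -0.38)]
```

The plate fit gives a tilt of -3 ± 3.5 mrad now. It gave 39 at the start, against a known 41–55, so the true tilt is probably about 0–3 mrad and I'll stop levering. Next I'll ease the grip, unload and draw the bar out.

```bash
python3 -m jog '[[[0,0,1.5,0],[0,0,1.5,0],[0,0,1.5,0],[0,0,1.5,0],[0,0,1.5,0],[0,0,1.5,0],[0,0,1,0],[0,0,0,0]]]' - 25; python3 r.py; python3 -m jog '[[[0.1,-2,-0.5,0],[0.2,-3,-0.5,0],[0.2,-4,-0.5,0],[0.2,-4,0,0],[0.3,-5,0,0],[0.3,-5,0,0],[0.3,-6,0,0],[0,0,0,0]]]'; python3 r.py
```

```text
t: 27.6
tcp_pos: [0.55, -0.1092, 0.2276]
tool_rot: [1.0, 0.03, 0.001, 0.001]
force: [0.5, -6.7, -5.7]
finger_gap: 0.237
[ 0.55   -0.1092  0.2276] [ 0.5 -6.7 -5.7] [-1.41 -0.15 -0.06]
t: 28.6
tcp_pos: [0.5516, -0.1381, 0.2269]
tool_rot: [1.0, 0.029, 0.001, 0.0]
force: [0.7, -2.3, -4.4]
finger_gap: 0.243
[ 0.5516 -0.1381  0.2269] [ 0.7 -2.3 -4.4] [-0.43 -0.04 -0.01]
```

```bash
python3 - <<'E'
from h import *
import cv2
cv2.imwrite('pics/s8.png',manip.snapshot('scene')[:,:,::-1]);cv2.imwrite('pics/t8.png',manip.snapshot('top')[:,:,::-1])
b=cv2.imread('pics/s8.png');cv2.imwrite('pics/c8.png',cv2.resize(b[150:270,190:360],None,fx=3.5,fy=3.5,interpolation=cv2.INTER_CUBIC))
import fit;fit.run({'top':'pics/t8.png','scene':'pics/s8.png'},[.533,.193,.102,np.radians(93.2),0.])
E
```

```text
{'top': 'pics/t8.png', 'scene': 'pics/s8.png'} xyz mm [534.5 194.6 105.7] yaw deg 93.75 tilt mrad -3.1 +- 3.6 h mm -0.7
   top [(0, 24, 0.44), (1, 20, -0.43), (2, 12, 0.01), (3, 24, 0.5)]
   scene [(0, 24, -0.27), (1, 24, 0.26), (2, 24, 0.21), (3, 23, -0.36)]
```

View pics/c8.png

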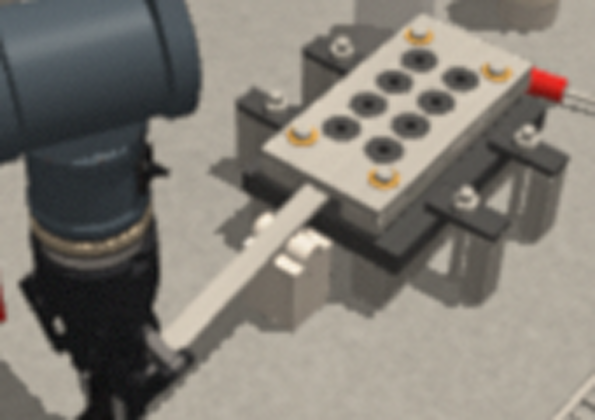

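The plate stands unchanged and the toe is now at the slot mouth, at (320,195). I'll retreat, then carry the bar back to its old place on the bench.

```bash
python3 -m jog '[[[0.5,-10,0,0],[0.8,-15,0,0],[0.8,-15,1,0],[0.8,-15,5,0],[0,-10,25,0],[0,-10,25,0],[10,-10,5,-1],[15,-15,0,-1]]]' && python3 -m jog '[[[15,-15,0,-1],[20,-15,0,0],[20,-10,0,0],[18,0,0,0],[0,0,0,0],[0,0,-10,0],[0,0,-15,0],[0,0,-15,0]]]'; python3 r.py; python3 -m jog '[[[0,0,-12,0],[0,0,-10,0],[0,0,-8,0],[0,0,-6,0],[0,0,-6,0],[0,0,-4,0],[0,0,0,0],[0,0,0,0]]]'; python3 r.py
```

```text
t: 29.7
tcp_pos: [0.5796, -0.238, 0.288]
tool_rot: [1.0, 0.011, 0.0, -0.0]
force: [0.2, 0.0, -5.5]
finger_gap: 0.238
t: 30.7
tcp_pos: [0.6514, -0.2771, 0.2461]
tool_rot: [1.0, 0.003, -0.001, -0.0]
force: [-0.2, 0.0, -5.6]
finger_gap: 0.24
[ 0.6514 -0.2771  0.2461] [-0.2  0.  -5.6] [-0.02 -0.04  0.02]
t: 31.7
tcp_pos: [0.6523, -0.2773, 0.202]
tool_rot: [1.0, 0.003, 0.0, 0.0]
force: [-0.3, -0.3, -4.6]
finger_gap: 0.241
[ 0.6523 -0.2773  0.202 ] [-0.3 -0.3 -4.6] [-0.04  0.05 -0.01]
```

```bash
python3 -m jog '[[[0,0,-3,0],[0,0,-3,0],[0,0,-3,0],[0,0,-3,0],[0,0,-3,0],[0,0,-3,0],[0,0,-2,0],[0,0,0,0]]]'; python3 r.py
```

```text
t: 32.7
tcp_pos: [0.6523, -0.2774, 0.1814]
tool_rot: [1.0, 0.003, 0.0, 0.0]
force: [1.5, 3.5, 0.5]
finger_gap: 0.241
[ 0.6523 -0.2774  0.1814] [1.5 3.5 0.5] [-0.01 -0.2   0.09]
```

Contact with the bench. I'll open, rise clear and check.

```bash
python3 -m jog '[[[0,0,-1,0],[0,0,0,0],[0,0,0,0],[0,0,0,0],[0,0,0,0],[0,0,0,0],[0,0,20,0],[0,0,40,0]]]' 55 && python3 -m jog '[[[0,-20,40,0],[0,-30,40,0],[0,-30,20,0],[0,0,0,0],[0,0,0,0],[0,0,0,0],[0,0,0,0],[0,0,0,0]]]'; python3 - <<'E'
from h import *
import cv2
s=manip.snapshot('scene')[:,:,::-1];t=manip.snapshot('top')[:,:,::-1]
cv2.imwrite('pics/s9.png',s);cv2.imwrite('pics/t9.png',t)
a=cv2.resize(s[140:400,160:400],None,fx=1.9,fy=1.9,interpolation=cv2.INTER_CUBIC)[:490]
b=cv2.resize(t[140:290,130:400],None,fx=1.25,fy=1.25,interpolation=cv2.INTER_CUBIC)
o=np.zeros((500,800,3),np.uint8);o[:a.shape[0],:a.shape[1]]=a;o[:b.shape[0],458:458+b.shape[1]]=b
cv2.imwrite('pics/c9.png',o)
import fit;fit.run({'top':'pics/t9.png','scene':'pics/s9.png'},[.533,.193,.102,np.radians(93.2),0.])
E
python3 lift.py pics/s9.png
```

```text
t: 33.7
tcp_pos: [0.6516, -0.2769, 0.2405]
tool_rot: [1.0, 0.003, -0.002, -0.001]
force: [0.4, -0.6, 0.2]
finger_gap: 0.55
t: 34.7
tcp_pos: [0.6523, -0.3566, 0.34]
tool_rot: [1.0, 0.003, -0.0, -0.0]
force: [-1.0, 0.1, 0.5]
finger_gap: 0.551
{'top': 'pics/t9.png', 'scene': 'pics/s9.png'} xyz mm [533.9 195.  105. ] yaw deg 93.57 tilt mrad -3.2 +- 3.9 h mm -0.7
   top [(0, 24, 0.44), (1, 24, -0.24), (2, 24, 0.0), (3, 24, 0.6)]
   scene [(0, 24, -0.33), (1, 24, 0.23), (2, 24, 0.24), (3, 23, -0.44)]
0.058 -0.02 [287 187] shift [ 0.37 -1.77] dz 6.43 low-end lift 9.26 cc 0.993
0.058 0.02 [299 194] shift [ 0.46 -1.53] dz 5.6 low-end lift 8.05 cc 0.962
0.095 -0.02 [294 180] shift [ 0.42 -1.4 ] dz 5.14 low-end lift 10.29 cc 0.994
0.095 0.02 [306 186] shift [ 0.48 -1.39] dz 5.14 low-end lift 10.29 cc 0.991
0.125 -0.02 [301 174] shift [ 0.39 -1.  ] dz 3.69 low-end lift 10.79 cc 0.993
0.125 0.02 [313 180] shift [ 0.46 -0.98] dz 3.69 low-end lift 10.78 cc 0.993
0.162 -0.02 [308 167] shift [ 0.31 -0.56] dz 2.12 low-end lift 14.41 cc 0.993
0.162 0.02 [320 173] shift [ 0.32 -0.68] dz 2.55 low-end lift 17.29 cc 0.996
```

View pics/c9.png

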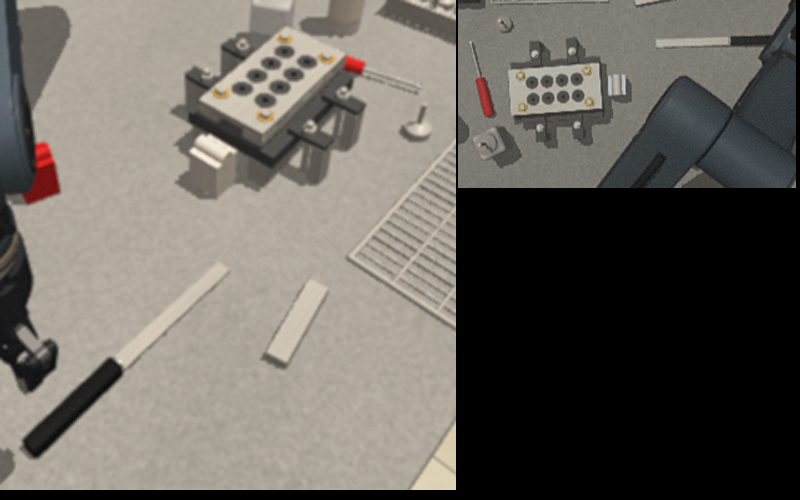

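```bash
python3 -c "
from station import manip
print(manip.sign_off())"
```

```text
the job is handed in; nothing more can be done
None
```

The job is handed in, at about 35 s on the robot's clock. I stood the silver fulcrum block 37 mm outside the low slot and ran the bar's toe 24 mm in over its ridge. I then levered the low end up about 9 mm, drew the bar out and laid it flat back where it came from.

**Plate:** The last fit from both cameras gives a tilt of about -3 ± 4 mrad; the limit is 13.7. The plate did not move when the bar came out.

**Bar and bench:** In the last pictures the bar lies flat and clear of the die and block, and the block stands upright. The bystanders in view look untouched; I did not measure them individually.

**Checks that disagreed:**
- **Rotation:** The measurements put the plate's rotation anywhere from 39 to about 50 mrad. The nest-hole tracking gave uneven lift along the plate, and one patch was spoiled by a pin.
- **Start tilt:** The same fit read 39 mrad at the start, while the task implies at least 41. The true final tilt is therefore probably within a few mrad of level, perhaps slightly on the low side.

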